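# Dispense a sauce pot for the lunch tray

### The job

One of the two cardboard lunch trays still lacks its sauce pot. Push the sprung slide of the pot dispenser right in to its stop, firmly but without ramming it, so that one pot comes out, let the slide spring all the way back, then stand that pot upright in the empty pocket of the tray beside the sandwich. Dispense only one pot, leave the tray where it is and leave everything else undisturbed.

Things in the scene. Friction and masses are not known exactly. Their poses are not given: they have to be found in the camera images.
- dispenser: Bench dispenser of slippery polished steel, fixed, base 340 x 90 x 20 mm. Origin: on the table under its magazine's axis; +x: the way the slide is pushed and the pot comes out; z up. Pots stand on a channel floor 20 mm above the table between 10 mm high guides 65 mm apart. At the -x end, the slide with a black paddle; above the paddle's path a steel ledge.
- ledge (a point): Middle of the lower outer edge of the ledge (110 mm wide, 18 mm high, holding spoons) that sticks out from the magazine over the paddle's path: at dispenser x = -90 mm, 165 mm above the table. At full stroke the paddle's face is at x = -58 mm, under the ledge, so the tool must lean back 30 to 45 degrees, fingertips leading, to follow it.
- ejector (a joint): Travel of the sprung slide in m: 0 = out (rest), 0.118 = fully in, hard stop (never press it with over 70 N). Spring 3.6 N at rest, 8.9 N fully in, plus up to 4 N friction of the pots; it returns by itself when let go. Pushing it in moves the bottom pot 106 mm along the channel; when it is back the next pot drops 50 mm.
- push_face (a point): Centre of the outer face of the slide's black upright paddle (84 mm wide, from 23 to 93 mm above the table); this point is 55 mm above the table and moves with the slide; at rest it is at x = -176 mm of the dispenser. Push it along the dispenser's +x.
- outlet (a point): Point on the channel floor, 20 mm above the table and 106 mm along the dispenser's +x from the magazine axis, where the pushed-out pot comes to stand (within some 5 mm; read the pot itself). An end lip 10 mm high stands 52 mm farther on.
- magazine (a point): Point on the channel floor on the magazine's axis. The magazine is two upright cheeks and four 8 mm rods, up to 205 mm above the table and within 40 mm of the axis, round a stack of three pots.
- pot_bottom: The pot to deliver: at the start the lowest of the three in the magazine. White plastic pot with a grey metal lid, round, 60 mm in diameter, 52 mm high, about 80 g. Origin: centre of its underside, z up. The three are alike.
- pot_middle: Second pot in the stack, same kind and origin; must stay in the magazine.
- pot_top: Top pot of the stack, same kind and origin; must stay in the magazine.
- tray: Loose open cardboard lunch tray, 130 x 190 mm (x, y), walls 32 mm high and 4 mm thick, about 0.6 kg, with a sandwich in its -y part and an empty pocket in its +y part. Origin: centre of its underside, z up.
- pocket (a point): Centre of the floor of the empty pocket, 4 mm above the table; the pocket is 122 mm long (tray x) and 76 mm wide (tray y), open above.
- full_tray: The other lunch tray, same make, whose pocket already holds a pot. Leave alone.
- full_pot: The pot in the other tray, same kind as the others. Leave alone.
- tub: Butter tub, white with a yellow lid, 76 x 106 x 65 mm. Bystander; origin under its centre.
- spatula: Spatula 260 mm long lying on the table. Bystander.
- jar: Amber jar, 72 mm in diameter, 110 mm high. Bystander; origin under its centre.
- mug: White mug, 80 mm in diameter, 90 mm high. Bystander; origin under its centre.
- bowl: Steel bowl, 140 mm in diameter, 50 mm high. Bystander; origin under its centre.
Mind the look-alikes: they are no part of the job. Leave any red look-alike of the pot_top alone.

How it is judged:
By the outcome, as a careful person would: the job done as asked, in the order asked, and still so for the second after the job is handed in, with the robot touching nothing.
It also fails if it takes over 51 s, if anything falls off the work surface, if the arm or the gripper's body presses on something with over 40 N, if the wrist force passes 120 N, or if a joint passes its speed limit or range.

### The arm

A 6-joint arm with a two-finger parallel gripper is mounted at the origin on the work surface. World frame = base frame: x ahead of the robot, y to its left, z up, the work surface at z = 0. Lengths are in m, angles in rad, forces in N, time in s.
With the tool pointing down it reaches from about 0.3 to 0.75 m from the base axis. Payload 8.5 kg.
Tool frame: the origin (TCP) lies midway between the tips of the shut fingers; the grasp point (between the pads) lies 19 mm behind it; z points along the fingers, y is the direction in which the jaws open and shut (so a half turn about z gives the same grasp; the last joint's range is limited). The gripper opens to 85 mm and grips with 20 to 120 N. Pads are 22 mm wide; open, the fingers measure 114 mm over their backs; the gripper's body (76 mm by 85 mm) begins 54 mm behind the grasp point. The pads swing forward as they close: fully open they stand 13 mm farther back than shut.
Start: joints at [0.904, 0.381, 1.297, -0, 1.464, -0.215], TCP at [0.24, 0.495, 0.197] pointing down, gripper open.
Joint ranges: [-3.11, 3.11], [-0.89, 2.33], [0.22, 2.48], [-1.42, 4.56], [0.17, 2.85], [-2.88, 2.88]. Speed limits (rad/s): [2.39, 2.39, 3.14, 3.14, 3.14, 3.14].

### API

Orientations are given as a unit quaternion [x, y, z, w].
In Python, from rig import robot, optics, nets gives the robot as it stands.
- The arm moves only by the shell command python3 -m pendant 'ROWS' [FORCE]. ROWS is a JSON object of lists of equal length, an entry for each row: "angular": the turn, a rotation vector about the tool's x, y, z in degrees, a list of three; "dp": the shift along the tool's x, y, z in m, a list of three; "grip": the closure in counts, from 0 (fully open) to 255 (shut). A call has 1 to 8 rows; each row shifts and turns the commanded pose from where the row before left it, along the tool's axes as they then stand; what a row does not reach is not made up. A row lasts 1/8 s, in which the tool goes at most 62.5 mm and 10.7 degrees, less where a joint would pass 70% of its speed; a pose out of reach is approached as far as the arm can. A call is refused whole if a number of a shift passes 0.0625 or a number of a turn 10.7, either way. A call with a gripper value outside its range is refused whole. The fingers move at their own pace and stop on an object; FORCE is the grip in N (left out, the last holds). Time passes only in rows, so rows that do not move let the fingers close. It gives the time, the measured TCP pose, the force and the opening at its end, in the units of the state.
- robot.sense(): the state, without advancing time (a new reading comes with each control period).
- optics.capture(name): name is "side" or "top"; returns a dict with "frame" (384x512x3 uint8, red, green, blue), "K" (3x3 intrinsics, pixels), "rvec" (rotation vector, rad) and "tvec" (3), from world to camera coordinates, as OpenCV has them. Camera axes: x right, y down, z forward; pixel columns grow to the right and rows downward; lengths in m; the calibration is good to about 2 mm. A picture is of the moment at which its call begins. There is no depth.
- robot.job_done(): hands the job in, once; it reports no verdict.
Trained networks look in a picture, given as the dict that the camera call returned (one of the last four; its "shot" number tells which), for a name from the list of things; names that differ only in an ending like _2 or _b are one class to them, and where a whole thing is asked for, a point or a joint stands for the part that bears it (a point fixed in the world has none). Each returns a list of dicts, best first, with "score" (0 to 1); they miss things now and then, are a little off and sometimes report something else, mostly with a low value. They report only what shows in the picture. A call takes as long as a camera call. They do not tell look-alikes from the thing itself.
- nets.boxes_of(picture, query): "rect" ([left, top, right, bottom] in pixels, round what is visible of it).
- nets.silhouettes(picture, query): "region" (384x512 bool, what is visible of it) and "rect" ([left, top, right, bottom] in pixels, round what is visible of it).
- nets.pinpoint(picture, query): "location" ([column, row] in pixels: a listed point, or the origin of a listed thing).
The state is a dict: "clock": time; "joint_positions": joint angles; "qd": joint speeds; "effort": joint torques, N m; "tcp_pos": TCP position; "ee_rot": TCP orientation; "contact_force": force on the tool from outside, world axes, zero at the start; "ft_torque": the same for the moment, N m; "finger_gap": opening from 0.0 (shut) to 1.0 (fully open).
Only numpy, scipy, OpenCV 4.12 (cv2) and the standard library are available. Lean on these libraries where they do the work, as an engineer would, in place of code of your own. Each camera call takes 0.05 s, during which the arm holds its last target. There are 200 camera calls.

## Working session

There is one attempt and no reset: what is moved stays moved. The work goes in short steps, Python scripts to look and compute and a shell command to move; the robot and the scene stay as the last step left them, time stands still between calls to the robot, and variables do not carry over. Pictures are saved under pics/ and viewed, about 8 in all and at most 12, crops included, and the job is handed in when it is done.

```bash
ls; mkdir -p pics
python3 - <<'E'
from rig import robot, optics, nets
import cv2,numpy as np
s=robot.sense();print({k:np.round(v,3).tolist() for k,v in s.items()})
for n in("side","top"):
    p=optics.capture(n);f=p["frame"][:,:,::-1];cv2.imwrite(f"pics/{n}0.png",cv2.resize(f,None,fx=1.5,fy=1.5,interpolation=2))
    print(n,p["K"].tolist(),p["rvec"],p["tvec"])
    for q in["push_face","outlet","magazine","ledge","pocket","dispenser","pot_bottom","pot_top","tray","full_tray"]:
        print(q,[(np.round(d["location"],1).tolist(),round(float(d["score"]),2)) for d in nets.pinpoint(p,q)][:4])
E
```

```text
pics
{'clock': 0.0, 'joint_positions': [0.904, 0.381, 1.298, 0.0, 1.464, -0.215], 'qd': [-0.001, -0.0, -0.0, -0.001, 0.0, -0.001], 'effort': [0.002, -44.845, -23.129, -0.0, 0.005, 0.0], 'tcp_pos': [0.24, 0.495, 0.197], 'ee_rot': [0.224, 0.975, -0.001, -0.0], 'contact_force': [0.584, -0.01, 0.259], 'ft_torque': [-0.019, 0.059, -0.034], 'finger_gap': 1.001}
side [[399.44140608959697, 0.0, 251.84090076497873], [0.0, 399.44140608959697, 193.2703146636838], [0.0, 0.0, 1.0]] [ 0.36861403 -2.55093418  1.48241796] [0.50359271 0.14027061 1.36575564]
push_face [([253.3, 247.0], 0.73), ([204.2, 187.6], 0.41)]
outlet [([237.2, 206.2], 0.59)]
magazine [([246.4, 224.9], 0.93)]
ledge [([249.7, 201.6], 0.91), ([244.3, 209.3], 0.18)]
pocket [([285.9, 183.9], 0.63)]
dispenser [([248.1, 227.7], 0.63)]
pot_bottom [([243.5, 222.6], 0.49), ([237.0, 203.6], 0.34)]
pot_top [([199.1, 220.8], 0.79), ([298.8, 241.3], 0.62), ([211.3, 200.3], 0.58), ([245.6, 199.0], 0.53)]
tray [([286.5, 183.1], 0.87)]
full_tray [([248.7, 174.6], 0.81)]
top [[393.69977743349517, 0.0, 256.45050882615027], [0.0, 393.69977743349517, 186.54369207307494], [0.0, 0.0, 1.0]] [ 2.12869604 -2.17233129  0.08102044] [0.08423864 0.54933943 1.25655979]
push_face [([198.8, 222.7], 0.78)]
outlet [([275.0, 180.7], 0.66)]
magazine [([249.9, 197.2], 0.81)]
ledge [([219.2, 210.6], 0.91), ([247.2, 200.5], 0.36)]
pocket [([347.9, 217.7], 0.7), ([141.6, 152.9], 0.29)]
dispenser [([250.2, 197.9], 0.65)]
pot_bottom []
pot_top [([248.2, 145.8], 0.86), ([247.1, 196.8], 0.63), ([240.9, 255.7], 0.62), ([288.2, 140.0], 0.61)]
tray [([369.3, 219.6], 0.92), ([349.8, 162.1], 0.71)]
full_tray [([363.1, 163.3], 0.91), ([303.2, 226.9], 0.58)]
```

View pics/side0.png

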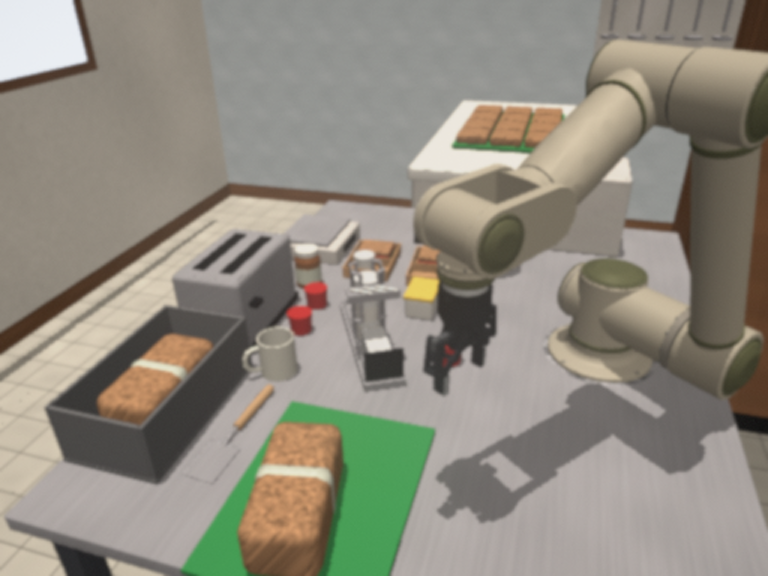

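View pics/top0.png

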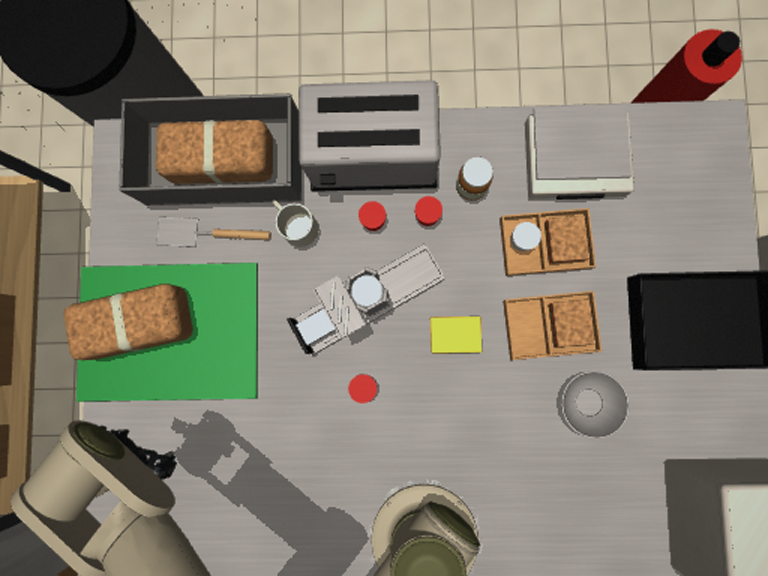

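```bash
cat > h.py <<'E'
from rig import robot, optics, nets
import cv2,numpy as np
from scipy.spatial.transform import Rotation as R
def ray(p,uv,z):
    M=R.from_rotvec(p["rvec"]).as_matrix();t=np.array(p["tvec"])
    d=M.T@np.linalg.inv(p["K"])@np.array([uv[0],uv[1],1.]);c=-M.T@t
    return c+d*(z-c[2])/d[2]
def proj(p,X):
    return cv2.projectPoints(np.array(X,float).reshape(-1,3),np.array(p["rvec"]),np.array(p["tvec"]),p["K"],None)[0].reshape(-1,2)
def best(p,q):
    l=nets.pinpoint(p,q);return l[0]["location"] if l else None
E
python3 - <<'E'
from h import *
zz=dict(push_face=.055,outlet=.02,magazine=.02,ledge=.165,pocket=.004,tray=0,full_tray=0,dispenser=0)
P=[optics.capture(n) for n in("side","top")]
for q,z in zz.items():
    print(q,*[np.round(ray(p,best(p,q),z),3) if best(p,q) is not None else None for p in P])
for p in P: print('cam',ray(p,[256,192],0).round(2), (-R.from_rotvec(p["rvec"]).as_matrix().T@np.array(p["tvec"])).round(2))
for q in["tub","spatula","jar","mug","bowl"]:
    print(q,[(ray(P[1],d["location"],0).round(3),round(float(d["score"]),2)) for d in nets.pinpoint(P[1],q)[:2]])
E
```

```text
push_face [0.433 0.25  0.055] [0.44  0.262 0.055]
outlet [ 0.579 -0.     0.02 ] [0.567 0.016 0.02 ]
magazine [ 0.587 -0.01   0.02 ] [0.508 0.104 0.02 ]
ledge [0.47  0.191 0.165] [0.471 0.182 0.165]
pocket [ 0.593 -0.032  0.004] [ 0.438 -0.222  0.004]
tray None [ 0.438 -0.286  0.   ]
full_tray [ 0.643 -0.279 -0.   ] [ 0.626 -0.274  0.   ]
dispenser [0.519 0.1   0.   ] [0.508 0.106 0.   ]
cam [ 0.56 -0.16  0.  ] [0.14 1.21 0.8 ]
cam [0.54 0.08 0.  ] [0.41 0.03 1.31]
tub [(array([0.426, 0.266, 0.   ]), 0.72), (array([ 0.422, -0.07 ,  0.   ]), 0.69)]
spatula [(array([0.674, 0.463, 0.   ]), 0.57)]
jar [(array([ 0.782, -0.129,  0.   ]), 0.83)]
mug [(array([0.676, 0.265, 0.   ]), 0.68)]
bowl [(array([ 0.291, -0.361,  0.   ]), 0.76)]
```

The side view shows the dispenser at about (375,330) in the 1.5x picture, with its black paddle facing the camera. The top view gives these positions:

- **Magazine:** (367,288).
- **Paddle:** (298,335).
- **Trays:** the empty-pocket tray is at (552,326) with its pocket at (526,328). The full tray is at (547,243).

Candidates for the pot, in top 1.5x pixels:

- White pot with grey lid in the magazine, (367,288). I choose this stack.
- Full-tray pot, (526,236). Leave it.
- Red look-alikes, (372,215), (428,210) and (363,388). Leave them.

Next is a close crop with the fitted model overlaid.

Run:
```python
from h import *
p=optics.capture("top")
m=np.array([-.176,-.09,0,.106]);q=["push_face","ledge","magazine","outlet"];z=[.055,.165,.02,.02]
W=np.array([ray(p,best(p,a),b)[:2] for a,b in zip(q,z)])
A=np.c_[m,np.ones(4)];s=np.linalg.lstsq(A,W,rcond=None)[0];d=s[0]/np.linalg.norm(s[0])
o=(W-m[:,None]*d).mean(0);print("o",o,"d",d,np.degrees(np.arctan2(d[1],d[0])),np.linalg.norm(s[0]),(W-o-m[:,None]*d).round(3).tolist())
n=np.array([-d[1],d[0]])
def box(o,d,x0,x1,y0,y1,z):
    n=np.array([-d[1],d[0]]);return [[*(o+a*d+b*n),z] for a,b in((x0,y0),(x1,y0),(x1,y1),(x0,y1))]
S=4;u0,v0=185,155
f=cv2.resize(p["frame"][155:255,185:385,::-1],None,fx=S,fy=S,interpolation=2)
def dr(X,c):
    uv=((proj(p,X)-[u0,v0]+.5)*S).astype(np.int32);cv2.polylines(f,[uv],True,c,1)
dr(box(o,d,-.17,.17,-.045,.045,.02),(0,0,255))
dr(box(o,d,-.176,-.176,-.042,.042,.093),(0,255,0))
dr(box(o,d,-.09,-.09,-.055,.055,.165),(255,0,0))
sil=nets.silhouettes(p,"tray")
for t in sil[:2]:
    c=cv2.findContours(t["region"].astype(np.uint8),0,2)[0];c=max(c,key=cv2.contourArea).reshape(-1,2)
    w=np.array([ray(p,x,.032)[:2] for x in c],np.float32);r=cv2.minAreaRect(w);print(t["score"],t["rect"],r)
    b=cv2.boxPoints(r);dr([[*x,.032] for x in b],(255,0,255))
cv2.imwrite("pics/c1.png",f)
```

```text
o [0.51442782 0.10763766] d [ 0.46192455 -0.88691922] -62.488634953572415 0.9684840411393132 [[0.004, -0.004], [-0.004, -0.0], [0.002, -0.001], [-0.003, 0.005]]
0.84 [337.8, 196.8, 400.2, 238.8] ((0.4468037784099579, -0.28309810161590576), (0.1302051991224289, 0.1957574337720871), 4.676695346832275)
```

View pics/c1.png

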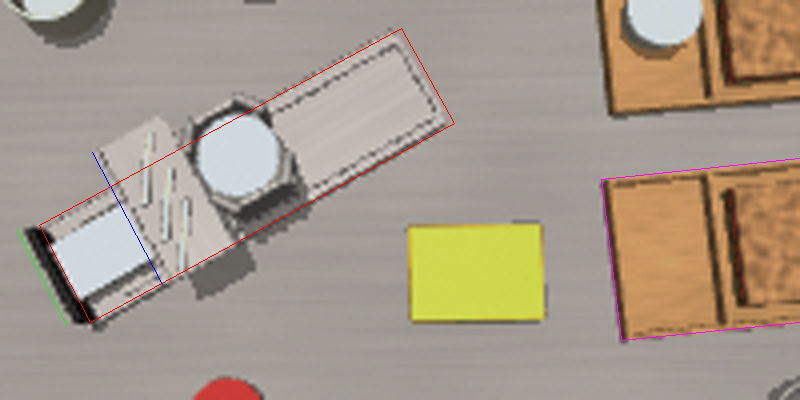

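The crop confirms the fit: the base outline lies on the dispenser, the grey-lidded stack is at (238,153) in the crop, and the tray's empty pocket is at (663,260). The first move turns the tool to the push heading, leans it back and shuts the fingers, all while high.

```bash
python3 -m pendant '{"angular":[[0,0,9.15],[0,0,9.15],[0,0,9.15],[0,0,9.15],[0,-10.5,0],[0,-10.5,0],[0,-10.5,0],[0,-10.5,0]],"dp":[[0,0,0],[0,0,0],[0,0,0],[0,0,0],[0,0,0],[0,0,0],[0,0,0],[0,0,0]],"grip":[255,255,255,255,255,255,255,255]}' 60
cat >> h.py <<'E'
O=np.array([.514,.107]);D=np.array([.462,-.887]);N=np.array([.887,.462])
def disp(x,y,z): return np.r_[O+x*D+y*N,z]
def go(T,Y=None,lean=0):
    """tool-frame shift to world T; turn to jaw axis angle Y(deg), lean(deg)"""
    s=robot.sense();r=R.from_quat(s["ee_rot"]);p=np.array(s["tcp_pos"])
    print("t",round(s["clock"],2),"tcp",p.round(4),"F",np.round(s["contact_force"],1),"gap",round(s["finger_gap"],3))
    print("disp x,y",((p[:2]-O)@D).round(4),((p[:2]-O)@N).round(4),"axes",r.as_matrix().round(3).tolist())
    if Y is not None:
        a=np.radians(Y);y=np.array([np.cos(a),np.sin(a),0]);z=np.array([0,0,-1.]);x=np.cross(y,z)
        G=R.from_matrix(np.c_[x,y,z])*R.from_euler('y',-lean,degrees=True)
        print("turn",np.degrees((r.inv()*G).as_rotvec()).round(2))
    print("shift",r.inv().apply(np.array(T)-p).round(4))
E
python3 -c "
from h import *
go(disp(-.245,0,.047),27.5,42)"
```

```text
clock: 4.3
tcp_pos: [0.24, 0.4953, 0.1979]
ee_rot: [0.484, 0.797, -0.186, 0.309]
contact_force: [0.2, 0.1, 0.2]
finger_gap: 0.002
t 4.3 tcp [0.24   0.4953 0.1979] F [0.2 0.1 0.2] gap 0.002
disp x,y -0.471 -0.0637 axes [[-0.341, 0.887, 0.312], [0.657, 0.462, -0.596], [-0.673, 0.002, -0.74]]
turn [ 0.09  0.28 -0.05]
shift [-0.0656  0.0634  0.2638]
```

```bash
python3 -m pendant '{"angular":[[0,0,0],[0,0,0],[0,0,0],[0,0,0],[0,0,0],[0,0,0],[0,0,0],[0,0,0]],"dp":[[-0.011,0.0106,0.044],[-0.011,0.0106,0.044],[-0.011,0.0106,0.044],[-0.011,0.0106,0.044],[-0.011,0.0106,0.044],[-0.011,0.0106,0.044],[0,0,0],[0,0,0]],"grip":[255,255,255,255,255,255,255,255]}'
python3 -c "
from h import *
go(disp(-.190,0,.048),27.5,42)
p=optics.capture('top');a=best(p,'push_face');x=ray(p,a,.055)[:2]-O;print(x@D,x@N)
f=p['frame'][170:260,170:300,::-1].copy();f=cv2.resize(f,None,fx=5,fy=5,interpolation=2)
cv2.imwrite('pics/c2.png',f)"
```

```text
clock: 5.3
tcp_pos: [0.4007, 0.3246, 0.0457]
ee_rot: [0.484, 0.798, -0.185, 0.306]
contact_force: [-1.1, 0.4, 0.9]
finger_gap: 0.002
t 5.3 tcp [0.4007 0.3246 0.0457] F [-1.1  0.4  0.9] gap 0.002
disp x,y -0.2454 0.0001 axes [[-0.343, 0.887, 0.31], [0.66, 0.462, -0.593], [-0.669, 0.001, -0.743]]
turn [ 0.05 -0.02 -0.02]
shift [-0.0426 -0.0001  0.0353]
0.005474903953718647 0.0015298812023885162
```

View pics/c2.png

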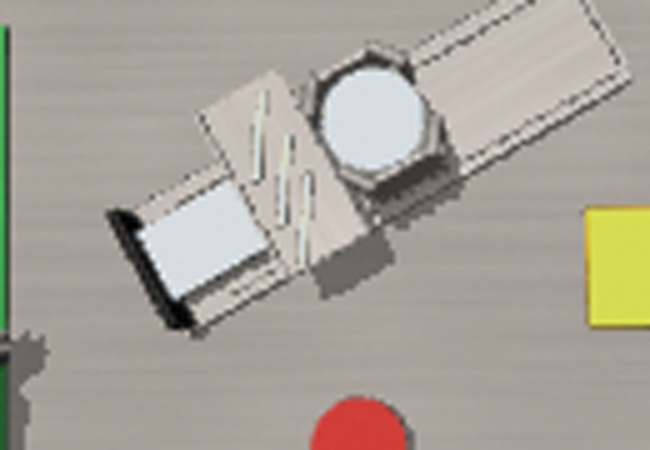

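The crop shows the paddle at rest at about (150,270), but the gripper is only at the left border, near (5,345). I'll check where the reported TCP projects.

```bash
python3 -c "
from h import *
s=robot.sense();T=np.array(s['tcp_pos']);r=R.from_quat(s['ee_rot'])
fs=[]
for n in('top','side'):
  p=optics.capture(n);f=p['frame'][:,:,::-1].copy()
  for k in (0,-.05,-.1): 
    u=proj(p,T+r.apply([0,0,k]))[0];print(n,k,u.round(1));cv2.circle(f,tuple(int(v) for v in u.round()),1,(0,0,255) if k==0 else (255,0,255),-1)
  u=proj(p,T)[0].astype(int);x=max(0,min(512-130,u[0]-65));y=max(0,min(384-140,u[1]-70));print(x,y)
  fs.append(cv2.resize(f[y:y+140,x:x+130],None,fx=3,fy=3,interpolation=2))
cv2.imwrite('pics/c3.png',np.hstack(fs))"
```

```text
top 0 [178.7 234.3]
top -0.05 [166.5 239.7]
top -0.1 [153.6 245.4]
113 164
side 0 [260.  262.2]
side -0.05 [262.2 259.4]
side -0.1 [264.6 256.2]
195 192
```

View pics/c3.png

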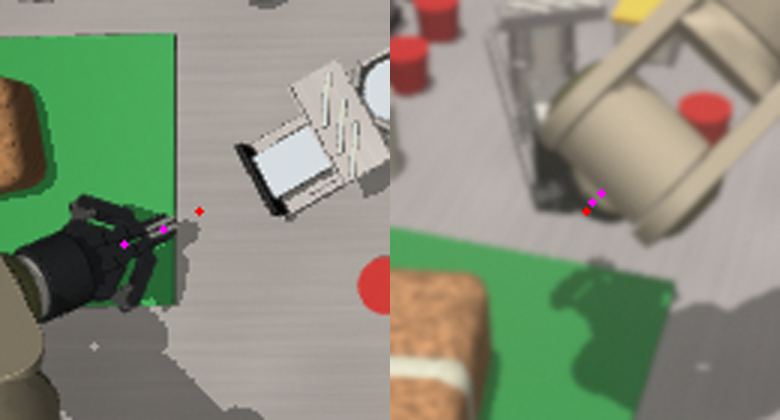

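```bash
python3 -c "
from h import *
p=optics.capture('top')
a=cv2.resize(p['frame'][205:265,125:190,::-1],None,fx=6,fy=6,interpolation=cv2.INTER_CUBIC)
b=cv2.resize(cv2.imread('pics/top0.png'),(512,384),interpolation=cv2.INTER_AREA)
r=R.from_quat([.224,.975,-.001,0]);T=np.array([.24,.495,.197])
for k in([0,0,0],[0,.057,-.013],[0,-.057,-.013],[0,0,-.1]):
  u=proj(p,T+r.apply(k))[0];print(k,u);b[int(round(u[1])),int(round(u[0]))]=(0,0,255)
u=proj(p,T)[0].astype(int)
b=cv2.resize(b[u[1]-30:u[1]+30,u[0]-32:u[0]+33],None,fx=6,fy=6,interpolation=0)
cv2.imwrite('pics/c4.png',np.hstack([a,b]))
print(R.from_quat(robot.sense()['ee_rot']).as_matrix().round(2).tolist())"
```

```text
[0, 0, 0] [105.91351321 293.9023946 ]
[0, 0.057, -0.013] [ 85.96223235 285.74341126]
[0, -0.057, -0.013] [122.10773375 303.66929817]
[0, 0, -0.1] [ 89.60830238 300.31757749]
[[-0.34, 0.89, 0.31], [0.66, 0.46, -0.59], [-0.67, 0.0, -0.74]]
```

View pics/c4.png

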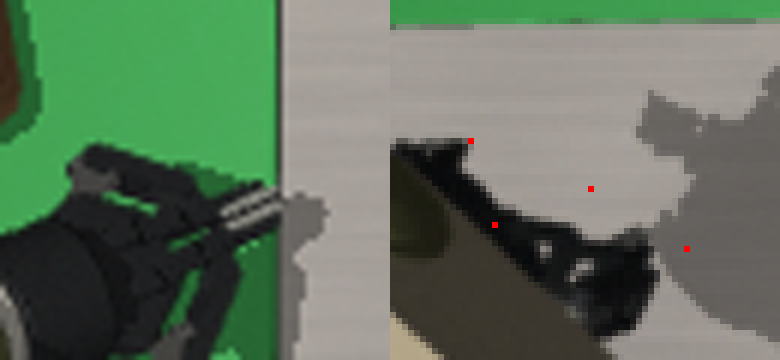

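```bash
python3 -c "
from h import *
p=optics.capture('side');t=optics.capture('top')
print('base',proj(p,[0,0,0])*1.5,proj(t,[0,0,0])*1.5)
T=np.array([.24,.495,.197]);r=R.from_quat([.224,.975,-.001,0])
im=[cv2.imread('pics/side0.png'),cv2.imread('pics/top0.png')]
for c,k,n in(((0,0,255),[0,0,0],0),((0,255,255),[0,.05,-.013],0),((255,255,0),[0,-.05,-.013],0),((255,0,255),[0,0,-.1],0)):
  u=proj(p,T+r.apply(k))[0]*1.5;print(k,u);cv2.circle(im[0],tuple(int(v) for v in u),2,c,-1)
for q,i in((p,0),(t,1)):
  for z,c in((0,(0,0,255)),):
    a=np.linspace(0,6.28,60);X=np.c_[.09*np.cos(a),.09*np.sin(a),0*a]
    for u in proj(q,X)*1.5: cv2.circle(im[i],tuple(int(v) for v in u),1,c,-1)
cv2.imwrite('pics/c5.png',np.hstack([im[0][220:520,380:770],im[1][276:576,340:580]]))"
```

```text
base [[598.68935967 351.44271232]] [[424.26568456 537.99045134]]
[0, 0, 0] [458.49154588 402.73778594]
[0, 0.05, -0.013] [438.6536923  412.57672919]
[0, -0.05, -0.013] [477.74700461 380.7872803 ]
[0, 0, -0.1] [461.55152526 349.46382543]
```

View pics/c5.png

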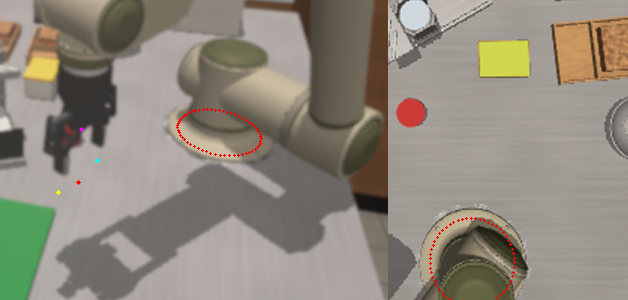

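The cameras agree with the robot's base, with the base ring at (218,132) in the crop. But the visible fingertips sit about 30-40 mm behind the reported TCP along the tool: tips at (62,168), expected at (58,192). I'll push at a height that works either way and find the contact by force.

```bash
python3 -m pendant '{"angular":[[0,0,0],[0,0,0],[0,0,0],[0,0,0],[0,0,0],[0,0,0]],"dp":[[-0.0115,0,0.0171],[-0.0115,0,0.0171],[0,0,0],[-0.0045,0,0.004],[-0.0045,0,0.004],[0,0,0]],"grip":[255,255,255,255,255,255]}'
python3 -c "
from h import *
go(disp(-.180,0,.036))"
python3 -m pendant '{"angular":[[0,0,0],[0,0,0],[0,0,0]],"dp":[[-0.0045,0,0.004],[-0.0045,0,0.004],[0,0,0]],"grip":[255,255,255]}'
python3 -m pendant '{"angular":[[0,0,0],[0,0,0],[0,0,0]],"dp":[[-0.0045,0,0.004],[-0.0045,0,0.004],[0,0,0]],"grip":[255,255,255]}'
python3 -c "
from h import *
go(disp(-.180,0,.036))
p=optics.capture('top')
f=cv2.resize(p['frame'][170:260,150:300,::-1],None,fx=4,fy=4,interpolation=2)
cv2.imwrite('pics/c6.png',f)"
```

```text
clock: 6.4
tcp_pos: [0.4249, 0.2778, 0.0355]
ee_rot: [0.484, 0.798, -0.186, 0.306]
contact_force: [-0.8, 0.3, 0.8]
finger_gap: -0.001
t 6.4 tcp [0.4249 0.2778 0.0355] F [-0.8  0.3  0.8] gap -0.001
disp x,y -0.1927 -0.0002 axes [[-0.343, 0.887, 0.309], [0.659, 0.462, -0.593], [-0.669, 0.0, -0.743]]
shift [-0.0097  0.0002  0.0081]
clock: 6.78
tcp_pos: [0.4305, 0.2668, 0.0355]
ee_rot: [0.484, 0.798, -0.186, 0.306]
contact_force: [0.7, 0.3, 0.0]
finger_gap: 0.0
clock: 7.15
tcp_pos: [0.4361, 0.2561, 0.0355]
ee_rot: [0.484, 0.798, -0.186, 0.306]
contact_force: [-0.7, -0.4, -0.1]
finger_gap: -0.003
t 7.15 tcp [0.4361 0.2561 0.0355] F [-0.7 -0.4 -0.1] gap -0.003
disp x,y -0.1682 -0.0002 axes [[-0.343, 0.887, 0.309], [0.659, 0.461, -0.594], [-0.669, -0.0, -0.743]]
shift [ 0.0085  0.0002 -0.0083]
```

View pics/c6.png

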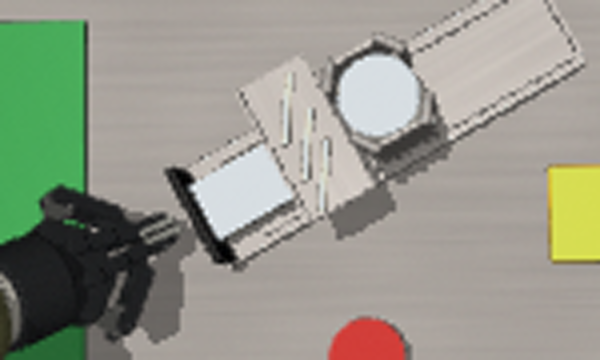

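The tips, at (178,225) in the crop, are still about 10 mm short of the paddle face with no force, so the tool really is about 33 mm shorter than reported. I'll lower slightly and continue with light contact.

```bash
python3 -m pendant '{"angular":[[0,0,0],[0,0,0],[0,0,0],[0,0,0]],"dp":[[0.0054,0,0.0059],[-0.0045,0,0.004],[-0.0045,0,0.004],[0,0,0]],"grip":[255,255,255,255]}'
python3 -m pendant '{"angular":[[0,0,0],[0,0,0],[0,0,0]],"dp":[[-0.0045,0,0.004],[-0.0045,0,0.004],[0,0,0]],"grip":[255,255,255]}'
python3 -c "
from h import *
go(disp(-.060,0,.028))"
```

```text
clock: 7.7
tcp_pos: [0.4417, 0.2454, 0.0277]
ee_rot: [0.484, 0.798, -0.186, 0.306]
contact_force: [0.1, 0.5, -0.4]
finger_gap: 0.0
clock: 8.07
tcp_pos: [0.4474, 0.2352, 0.0277]
ee_rot: [0.484, 0.798, -0.186, 0.306]
contact_force: [-1.1, 3.4, 0.3]
finger_gap: 0.002
t 8.07 tcp [0.4474 0.2352 0.0277] F [-1.1  3.4  0.3] gap 0.002
disp x,y -0.1445 0.0001 axes [[-0.343, 0.887, 0.309], [0.66, 0.462, -0.593], [-0.669, 0.001, -0.743]]
shift [-0.063  -0.0001  0.0562]
```

```bash
python3 -m pendant '{"angular":[[0,0,0],[0,0,0],[0,0,0],[0,0,0],[0,0,0],[0,0,0],[0,0,0],[0,0,0]],"dp":[[-0.006,0,0.0054],[-0.006,0,0.0054],[-0.006,0,0.0054],[-0.006,0,0.0054],[-0.006,0,0.0054],[-0.006,0,0.0054],[-0.006,0,0.0054],[-0.006,0,0.0054]],"grip":[255,255,255,255,255,255,255,255]}'
python3 -m pendant '{"angular":[[0,0,0],[0,0,0],[0,0,0],[0,0,0],[0,0,0]],"dp":[[-0.006,0,0.0054],[-0.006,0,0.0054],[-0.003,0,0.0027],[-0.003,0,0.0027],[0,0,0]],"grip":[255,255,255,255,255]}'
python3 -c "
from h import *
go(disp(-.03,0,.028))"
```

```text
clock: 9.07
tcp_pos: [0.4779, 0.1793, 0.0277]
ee_rot: [0.484, 0.799, -0.184, 0.307]
contact_force: [0.6, 11.3, 0.1]
finger_gap: -0.0
clock: 9.7
tcp_pos: [0.4893, 0.1578, 0.0277]
ee_rot: [0.484, 0.799, -0.184, 0.307]
contact_force: [1.4, 9.8, -0.5]
finger_gap: 0.001
t 9.7 tcp [0.4893 0.1578 0.0277] F [ 1.4  9.8 -0.5] gap 0.001
disp x,y -0.0565 0.0016 axes [[-0.343, 0.886, 0.312], [0.66, 0.464, -0.59], [-0.668, 0.004, -0.744]]
shift [-0.0199 -0.0016  0.0175]
```

```bash
python3 -m pendant '{"angular":[[0,0,0],[0,0,0],[0,0,0],[0,0,0],[0,0,0]],"dp":[[-0.003,0,0.0027],[-0.003,0,0.0027],[-0.003,0,0.0027],[-0.003,0,0.0027],[-0.0015,0,0.0014]],"grip":[255,255,255,255,255]}'
python3 -m pendant '{"angular":[[0,0,0],[0,0,0],[0,0,0]],"dp":[[-0.0015,0,0.0014],[-0.0015,0,0.0014],[0,0,0]],"grip":[255,255,255]}'
python3 -c "
from h import *
go(disp(-.03,0,.028))"
```

```text
clock: 10.32
tcp_pos: [0.4979, 0.1421, 0.0277]
ee_rot: [0.484, 0.799, -0.183, 0.307]
contact_force: [1.6, 11.9, -0.9]
finger_gap: -0.003
clock: 10.7
tcp_pos: [0.4991, 0.1403, 0.0276]
ee_rot: [0.484, 0.799, -0.182, 0.306]
contact_force: [-7.2, 24.5, 4.7]
finger_gap: 0.004
t 10.7 tcp [0.4991 0.1403 0.0276] F [-7.2 24.5  4.7] gap 0.004
disp x,y -0.0364 0.0021 axes [[-0.344, 0.885, 0.314], [0.662, 0.466, -0.587], [-0.666, 0.006, -0.746]]
shift [-0.0051 -0.0022  0.004 ]
```

```bash
python3 -m pendant '{"angular":[[0,0,0],[0,0,0]],"dp":[[-0.001,0,0.0009],[0,0,0]],"grip":[255,255]}'
python3 -m pendant '{"angular":[[0,0,0],[0,0,0],[0,0,0],[0,0,0],[0,0,0],[0,0,0],[0,0,0],[0,0,0]],"dp":[[0.006,0,-0.0054],[0.009,0,-0.0081],[0.01,0,-0.009],[0.01,0,-0.009],[0.01,0,-0.009],[0.01,0,-0.009],[0.01,0,-0.009],[0.01,0,-0.009]],"grip":[255,255,255,255,255,255,255,255]}'
python3 -m pendant '{"angular":[[0,0,0],[0,0,0],[0,0,0],[0,0,0],[0,0,0]],"dp":[[0.01,0,-0.009],[0.015,0,-0.0135],[0.02,0,-0.018],[0.025,0,-0.0225],[0,0,0]],"grip":[255,255,255,255,255]}'
python3 -c "
from h import *
go(disp(.106,0,.2),27.5,0)
for n in('top','side'):
  p=optics.capture(n)
  a=best(p,'push_face');x=ray(p,a,.055)[:2]-O;print(n,'push',x@D,x@N)
  for d in nets.pinpoint(p,'pot_bottom'): 
    x=ray(p,d['location'],.02);print(d['score'],x,(x[:2]-O)@D,(x[:2]-O)@N)
  if n=='top':
    for d in nets.silhouettes(p,'pot_bottom'):print(d['score'],d['rect'])
    cv2.imwrite('pics/c7.png',cv2.resize(p['frame'][150:260,150:350,::-1],None,fx=4,fy=4,interpolation=2))"
```

```text
clock: 10.95
tcp_pos: [0.4992, 0.1402, 0.0275]
ee_rot: [0.484, 0.8, -0.181, 0.306]
contact_force: [-13.9, 33.6, 8.6]
finger_gap: 0.001
clock: 11.95
tcp_pos: [0.4519, 0.2255, 0.0276]
ee_rot: [0.484, 0.798, -0.186, 0.306]
contact_force: [-0.9, 2.1, 1.7]
finger_gap: 0.0
clock: 12.58
tcp_pos: [0.4079, 0.3105, 0.0272]
ee_rot: [0.483, 0.799, -0.185, 0.307]
contact_force: [0.1, -0.1, -0.7]
finger_gap: -0.001
t 12.57 tcp [0.4079 0.3105 0.0272] F [ 0.1 -0.1 -0.7] gap -0.001
disp x,y -0.2295 -0.0001 axes [[-0.345, 0.886, 0.311], [0.658, 0.464, -0.593], [-0.669, -0.0, -0.743]]
turn [ 0.06 42.    0.16]
shift [-0.3649 -0.0008  0.0961]
top push -0.1729769710508637 -0.001798588358719433
0.67 [0.56733294 0.0195076  0.02      ] 0.10224558064765493 0.006884829325791465
0.79 [267.5, 171.7, 285.5, 191.3]
0.66 [341.9, 149.8, 362.0, 169.0]
side push -0.17995038341834785 0.007550487069567888
0.6 [0.53907394 0.02807885 0.02      ] 0.08158721806458857 -0.014220990118281429
```

View pics/c7.png

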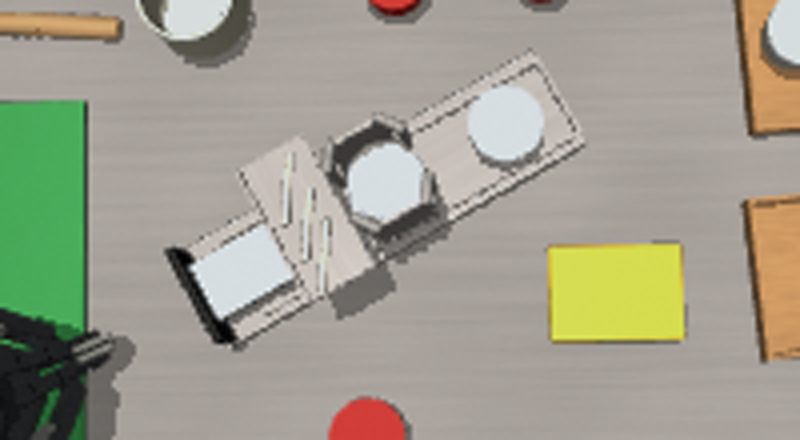

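One pot stands at the outlet, with its lid at crop pixel (507,125). The stack still has its lid at (385,185), and the paddle is back at rest at (200,295). Now I rise, stand the tool upright, open it and travel over the magazine.

```bash
python3 -m pendant '{"angular":[[0,0,0],[0,0,0],[0,0,0],[0,0,0],[0,10.5,0],[0,10.5,0],[0,10.5,0],[0,10.5,0]],"dp":[[-0.04,0,-0.0445],[-0.04,0,-0.0445],[-0.04,0,-0.0445],[-0.04,0,-0.0445],[0,0,0],[0,0,0],[0,0,0],[0,0,0]],"grip":[0,0,0,0,0,0,0,0]}'
python3 -c "
from h import *
p=optics.capture('top');x=ray(p,[276.25,180.75],.072);print('lid',x,(x[:2]-O)@D,(x[:2]-O)@N)
for d in nets.silhouettes(p,'pot_bottom')[:3]:
  v,u=np.nonzero(d['region']);print(d['score'],u.mean(),v.mean(),ray(p,[u.mean(),v.mean()],.06))
go([x[0],x[1],.268],27.5,0)"
```

```text
clock: 13.92
tcp_pos: [0.4089, 0.3085, 0.2677]
ee_rot: [0.519, 0.855, 0.002, -0.002]
contact_force: [0.1, -0.5, -0.3]
finger_gap: 1.001
lid [0.56353499 0.0087585  0.072     ] 0.11002537547626395 -0.0014500395479634665
0.65 275.873417721519 180.43987341772151 [0.56602734 0.0097034  0.06      ]
t 14.03 tcp [0.4103 0.3062 0.2674] F [ 0.2  0.6 -0.1] gap 0.997
disp x,y -0.2246 0.0 axes [[-0.457, 0.889, -0.0], [0.889, 0.457, 0.003], [0.002, 0.001, -1.0]]
turn [ 0.07 -0.14 -0.31]
shift [-0.3346  0.0004 -0.0014]
```

```bash
python3 -m pendant '{"angular":[[0,0,0],[0,0,0],[0,0,0],[0,0,0],[0,0,0],[0,0,0],[0,0,0],[0,0,0]],"dp":[[-0.0558,0,0],[-0.0558,0,0],[-0.0558,0,0],[-0.0558,0,0],[-0.0558,0,0],[-0.0558,0,0],[0,0,0.06],[0,0,0.06]],"grip":[0,0,0,0,0,0,0,0]}'
python3 -c "
from h import *
go([.564,.009,.06],27.5,0)
s=robot.sense();T=np.array(s['tcp_pos']);r=R.from_quat(s['ee_rot']);fs=[]
for n,w in(('top',(215,130)),('side',(185,130))):
  p=optics.capture(n);f=cv2.resize(p['frame'][w[1]:w[1]+110,w[0]:w[0]+110,::-1],None,fx=3.6,fy=3.6,interpolation=2)
  for k,c in(([0,0,-.038],(0,0,255)),([0,.0425,-.051],(255,0,255)),([0,-.0425,-.051],(255,255,0)),([0,0,-.138],(0,255,0))):
    u=(proj(p,T+r.apply(k))[0]-w+.5)*3.6;cv2.circle(f,tuple(int(v) for v in u),2,c,-1)
  fs.append(f)
cv2.imwrite('pics/c8.png',np.hstack(fs))"
```

```text
clock: 15.02
tcp_pos: [0.5633, 0.0112, 0.1451]
ee_rot: [0.519, 0.855, -0.001, 0.001]
contact_force: [0.8, 0.2, -0.1]
finger_gap: 0.996
t 15.03 tcp [0.5633 0.0112 0.1451] F [ 0.8  0.2 -0.1] gap 0.996
disp x,y 0.1077 -0.0005 axes [[-0.461, 0.887, -0.0], [0.887, 0.461, -0.002], [-0.002, -0.001, -1.0]]
turn [-0.06  0.11 -0.02]
shift [-0.0021 -0.0003  0.0851]
```

View pics/c8.png

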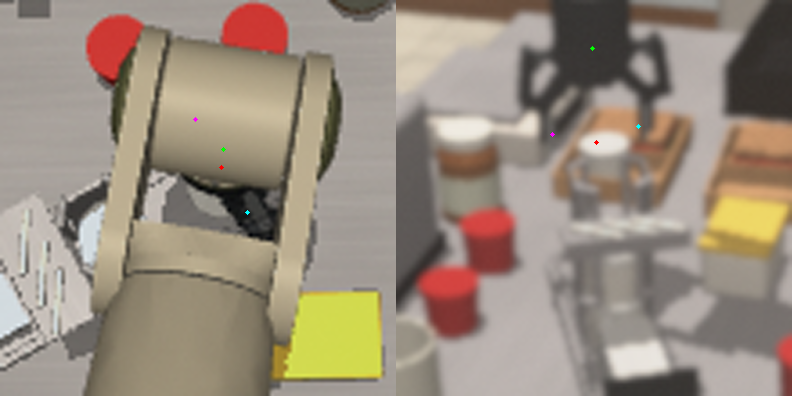

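The side view shows the open fingertips at (550,138) and (645,138), close to where a ~35 mm shorter tool would put them, and laterally centred. Lowering onto the pot.

```bash
python3 -m pendant '{"angular":[[0,0,0],[0,0,0],[0,0,0],[0,0,0],[0,0,0],[0,0,0]],"dp":[[-0.002,0,0.04],[0,0,0.04],[0,0,0.025],[0,0,0.015],[0,0,0.01],[0,0,0]],"grip":[0,0,0,0,0,0]}'
python3 -m pendant '{"angular":[[0,0,0],[0,0,0]],"dp":[[0,0,0.0065],[0,0,0.0065]],"grip":[0,0]}'
python3 -m pendant '{"angular":[[0,0,0],[0,0,0],[0,0,0],[0,0,0],[0,0,0],[0,0,0]],"dp":[[0,0,0],[0,0,0],[0,0,0],[0,0,0],[0,0,0],[0,0,0]],"grip":[120,120,255,255,255,255]}' 30
```

```text
clock: 15.88
tcp_pos: [0.5647, 0.01, 0.0173]
ee_rot: [0.519, 0.855, -0.0, 0.0]
contact_force: [0.2, 0.3, 0.1]
finger_gap: 0.999
clock: 16.12
tcp_pos: [0.5646, 0.0099, 0.004]
ee_rot: [0.519, 0.855, 0.0, 0.0]
contact_force: [0.3, 0.4, -0.4]
finger_gap: 0.996
clock: 16.88
tcp_pos: [0.5645, 0.01, 0.004]
ee_rot: [0.519, 0.855, 0.0, 0.0]
contact_force: [0.3, -0.4, 2.1]
finger_gap: 0.695
```

Gripped at 59 mm. Now lift, turn to the tray's heading and compute the way to the pocket.

```bash
python3 -m pendant '{"angular":[[0,0,0],[0,0,0],[0,0,0],[0,0,0],[0,0,7.6],[0,0,7.6],[0,0,7.6],[0,0,0]],"dp":[[0,0,-0.01],[0,0,-0.03],[0,0,-0.05],[0,0,-0.05],[0,0,0],[0,0,0],[0,0,0],[0,0,0]],"grip":[255,255,255,255,255,255,255,255]}'
python3 -c "
from h import *
go([.441,-.226,.144],4.7,0)
p=optics.capture('side');print([(d['location'],d['score']) for d in nets.pinpoint(p,'pot_bottom')])"
```

```text
clock: 17.88
tcp_pos: [0.5641, 0.01, 0.1442]
ee_rot: [0.677, 0.736, -0.0, -0.0]
contact_force: [-0.3, 0.9, -0.7]
finger_gap: 0.691
t 17.88 tcp [0.5641 0.01   0.1442] F [-0.3  0.9 -0.7] gap 0.691
disp x,y 0.1092 -0.0004 axes [[-0.083, 0.997, -0.0], [0.997, 0.083, -0.0], [-0.0, -0.0, -1.0]]
turn [-0.02  0.    0.08]
shift [-2.249e-01 -1.423e-01  2.000e-04]
[([242.1, 173.9], 0.55)]
```

Move over the pocket, then take a look there from the top and side.

```bash
python3 -m pendant '{"angular":[[0,0,0],[0,0,0],[0,0,0],[0,0,0],[0,0,0],[0,0,0],[0,0,0]],"dp":[[-0.0375,-0.0237,0],[-0.0375,-0.0237,0],[-0.0375,-0.0237,0],[-0.0375,-0.0237,0],[-0.0375,-0.0237,0],[-0.0375,-0.0237,0],[0,0,0.05]],"grip":[255,255,255,255,255,255,255]}'
python3 -m pendant '{"angular":[[0,0,0]],"dp":[[0,0,0]],"grip":[255]}'
python3 -c "
from h import *
go([.441,-.226,-.01],4.7,0)
s=robot.sense();T=np.array(s['tcp_pos']);fs=[]
a=np.radians(4.7);tx=np.array([np.cos(a),np.sin(a)]);ty=np.array([-np.sin(a),np.cos(a)]);c=np.array([.4466,-.280])
th=np.linspace(0,6.28,40)
for n,w in(('top',(310,170)),('side',(235,130))):
  p=optics.capture(n);f=cv2.resize(p['frame'][w[1]:w[1]+100,w[0]:w[0]+100,::-1],None,fx=4,fy=4,interpolation=2)
  def dr(X,col):
    cv2.polylines(f,[((proj(p,X)-w+.5)*4).astype(np.int32)],True,col,1)
  dr([[*(c+x*tx+y*ty),.032] for x,y in((-.065,-.095),(.065,-.095),(.065,.095),(-.065,.095))],(255,0,255))
  for z in(.016,.068): dr(np.c_[T[0]+.03*np.cos(th),T[1]+.03*np.sin(th),0*th+T[2]+z],(0,0,255))
  fs.append(f)
cv2.imwrite('pics/c9.png',np.hstack(fs))"
```

```text
clock: 18.85
tcp_pos: [0.4418, -0.2298, 0.0959]
ee_rot: [0.678, 0.735, -0.0, 0.004]
contact_force: [1.2, -1.1, -2.3]
finger_gap: 0.694
clock: 18.98
tcp_pos: [0.4394, -0.225, 0.0919]
ee_rot: [0.677, 0.736, -0.0, -0.003]
contact_force: [0.0, 0.9, -0.1]
finger_gap: 0.696
t 18.98 tcp [ 0.4394 -0.225   0.0919] F [ 0.   0.9 -0.1] gap 0.696
disp x,y 0.26 -0.2195 axes [[-0.083, 0.997, -0.005], [0.997, 0.083, 0.004], [0.005, -0.005, -1.0]]
turn [-0.27 -0.27  0.05]
shift [-0.0016  0.0019  0.1019]
```

View pics/c9.png

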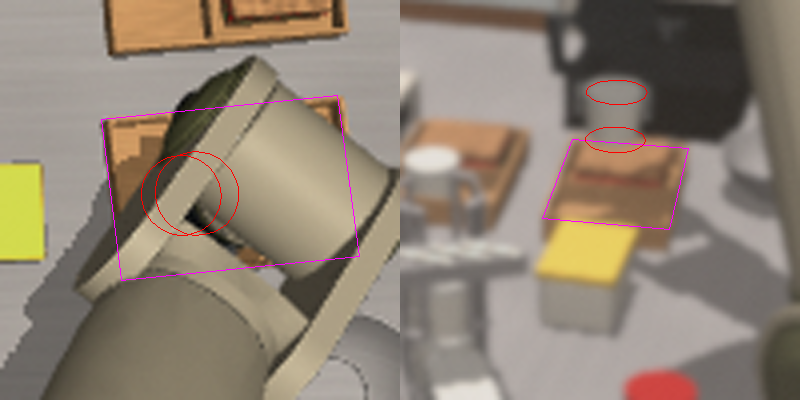

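The top view shows the tray outline matching, with the pot ring inside the pocket area. In the side view the pot, at (615,105), looks about 20 px higher than predicted (bottom at ~130, expected 150). I'll measure it with the network before lowering.

```bash
python3 -c "
from h import *
go([.441,-.226,-.01],4.7,0)
T=np.array(robot.sense()['tcp_pos']);p=optics.capture('side');th=np.linspace(0,6.28,40)
X=np.vstack([np.c_[T[0]+.03*np.cos(th),T[1]+.03*np.sin(th),0*th+T[2]+z] for z in(.016,.068)]);u=proj(p,X);print('pred',u.min(0),u.max(0))
for q in('pot_bottom','full_pot','tray'):
  for d in nets.silhouettes(p,q): print(q,d['score'],d['rect'])
a=proj(p,[T+[0,0,.016],T+[0,0,.036],T+[0,-.02,.016]]);print(a)
f=p['frame'];
for v in range(143,172,2): print(v,f[v,386-2:386+3].mean(0).astype(int) if 0 else f[v,386:391].mean(0).astype(int))"
```

```text
t 19.07 tcp [ 0.4416 -0.2259  0.0949] F [ 1.5 -0.3  0. ] gap 0.696
disp x,y 0.2618 -0.218 axes [[-0.084, 0.996, 0.0], [0.996, 0.084, -0.0], [-0.0, 0.0, -1.0]]
turn [0.02 0.02 0.1 ]
shift [ 0.     -0.0006  0.1049]
pred [280.5131157 148.7478565] [295.80372489 166.79288325]
pot_bottom 0.62 [279.9, 148.7, 293.6, 163.2]
pot_bottom 0.29 [240.7, 218.6, 268.1, 253.3]
full_pot 0.7 [237.0, 166.8, 252.1, 180.2]
tray 0.71 [268.6, 163.6, 307.2, 193.0]
tray 0.59 [241.5, 218.6, 271.7, 253.0]
tray 0.49 [237.6, 213.9, 257.7, 224.4]
[[287.92532015 163.57169427]
 [288.04238933 159.06142076]
 [289.00113787 161.5447384 ]]
143 [141 134 126]
145 [141 134 125]
147 [142 134 125]
149 [141 134 125]
151 [141 133 124]
153 [140 132 124]
155 [140 132 123]
157 [140 132 123]
159 [140 132 124]
161 [140 133 125]
163 [140 133 125]
165 [141 134 125]
167 [137 130 121]
169 [152 146 142]
171 [179 171 168]
```

The top of the pot agrees with the prediction and only the bottom edge is unclear, so I'll lower with force feedback.

```bash
python3 -m pendant '{"angular":[[0,0,0],[0,0,0],[0,0,0],[0,0,0],[0,0,0]],"dp":[[0,0,0.035],[0,0,0.03],[0,0,0.015],[0,0,0.01],[0,0,0]],"grip":[255,255,255,255,255]}'
python3 -m pendant '{"angular":[[0,0,0],[0,0,0],[0,0,0],[0,0,0]],"dp":[[0,0,0.005],[0,0,0.004],[0,0,0.003],[0,0,0]],"grip":[255,255,255,255]}'
```

```text
clock: 19.9
tcp_pos: [0.4413, -0.2259, 0.004]
ee_rot: [0.677, 0.736, 0.0, 0.0]
contact_force: [0.0, 0.8, -1.2]
finger_gap: 0.693
clock: 20.4
tcp_pos: [0.4411, -0.2259, -0.0083]
ee_rot: [0.677, 0.736, -0.0, -0.0]
contact_force: [-0.8, -0.1, -1.5]
finger_gap: 0.688
```

```bash
python3 -m pendant '{"angular":[[0,0,0],[0,0,0],[0,0,0]],"dp":[[0,0,0.002],[0,0,0.002],[0,0,0]],"grip":[255,255,255]}'
```

```text
clock: 20.78
tcp_pos: [0.4412, -0.226, -0.012]
ee_rot: [0.677, 0.736, -0.0, 0.0]
contact_force: [-0.8, 0.7, 2.2]
finger_gap: 0.692
```

Contact was felt right at the expected height. Open only partway inside the pocket, then rise.

```bash
python3 -m pendant '{"angular":[[0,0,0],[0,0,0],[0,0,0],[0,0,0]],"dp":[[0,0,0],[0,0,0],[0,0,0],[0,0,0]],"grip":[60,45,45,45]}'
python3 -m pendant '{"angular":[[0,0,0],[0,0,0],[0,0,0],[0,0,0],[0,0,0],[0,0,0],[0,0,0],[0,0,0]],"dp":[[0,0,-0.01],[0,0,-0.03],[0,0,-0.05],[0,0,-0.05],[0,0,-0.05],[0.05,0,0],[0.06,0,0],[0.06,0,0]],"grip":[45,45,45,45,45,45,45,45]}'
python3 -m pendant '{"angular":[[0,0,0],[0,0,0],[0,0,0],[0,0,0]],"dp":[[0.06,0,0],[0.06,0,0],[0.05,0,0],[0,0,0],[0,0,0]],"grip":[45,45,45,45]}' || python3 -m pendant '{"angular":[[0,0,0],[0,0,0],[0,0,0],[0,0,0]],"dp":[[0.06,0,0],[0.06,0,0],[0.05,0,0],[0,0,0]],"grip":[45,45,45,45]}'
python3 -c "
from h import *
go([.441,-.226,.2],4.7,0)
t=optics.capture('top');p=optics.capture('side')
for q in('tray','pot_bottom','full_pot'):
  for d in nets.silhouettes(t,q): print(q,d['score'],d['rect'])
cv2.imwrite('pics/c10.png',np.hstack([cv2.resize(t['frame'][130:280,180:420,::-1],None,fx=2,fy=2,interpolation=2),cv2.resize(p['frame'][140:260,210:320,::-1],(275,300),interpolation=2)]))"
```

```text
clock: 21.28
tcp_pos: [0.4411, -0.226, -0.0121]
ee_rot: [0.677, 0.736, 0.0, 0.0]
contact_force: [-0.4, 0.1, -0.4]
finger_gap: 0.82
clock: 22.28
tcp_pos: [0.4266, -0.0549, 0.1786]
ee_rot: [0.678, 0.735, 0.0, 0.0]
contact_force: [-0.4, 0.1, 1.1]
finger_gap: 0.821
clock: 22.78
tcp_pos: [0.4123, 0.1155, 0.1785]
ee_rot: [0.676, 0.737, 0.0, 0.0]
contact_force: [1.0, -0.5, 0.0]
finger_gap: 0.817
t 22.77 tcp [0.4123 0.1155 0.1785] F [ 1.  -0.5  0. ] gap 0.817
disp x,y -0.0545 -0.0863 axes [[-0.087, 0.996, 0.001], [0.996, 0.087, 0.0], [0.0, 0.001, -1.0]]
turn [ 0.04 -0.02  0.31]
shift [-0.3427 -0.0012 -0.0216]
tray 0.77 [334.5, 195.5, 396.2, 239.7]
pot_bottom 0.67 [340.8, 207.1, 360.7, 229.0]
full_pot 0.51 [342.0, 148.4, 365.2, 165.9]invalid input at $.dp: expected 4 entries
```

View pics/c10.png

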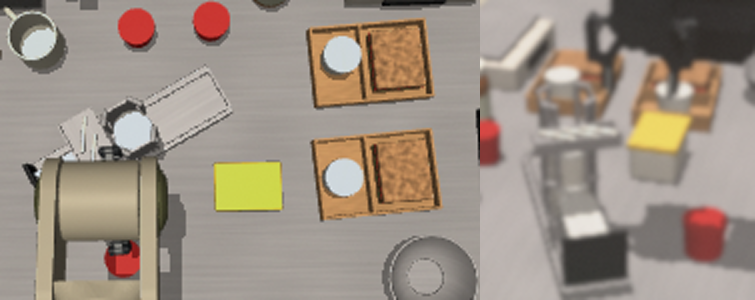

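The pot stands upright in the pocket at (343,177) in the crop. The tray corners match the first pictures and the slide is out. The gripper is clear of everything, so I'm handing in.

```bash
python3 -c "
from rig import robot
print(robot.job_done(), robot.sense()['clock'])"
```

```text
the job is handed in; nothing more can be done
the job is handed in; nothing more can be done
```

The job is done and handed in at about 23 s of robot time. I pushed the slide in to its stop once, let it spring back, and stood the one pot that came out in the empty pocket beside the sandwich.

- **Push:** the highest wrist force I read was about 37 N, at the stop. Afterwards the top picture and the network (about -173 mm, rest is -176 mm) showed the paddle back at rest.
- **Placing:** the pot was lowered until light contact at the expected height, then released by opening the fingers only partway. The last top and side pictures show it upright in the pocket. The tray's corners are where they were at the start to within about a pixel (roughly 3 mm), and the other objects in view look undisturbed.

**Disagreements in the checks:**
- **Tool length:** the visible fingertips sat about 35 mm behind the reported TCP along the tool. I allowed for this using force and pictures.
- **Held pot:** before lowering, the side-view network put the bottom edge of the held pot about 3.5 pixels higher than predicted.
- **Tray outline:** the network's tray outline after placing shifted by about 4 pixels. I compared the tray corners by eye, saw no such shift, and take it as network error.
- **Refused move:** one retreat move was refused for unequal list lengths and sent again correctly.

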